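# Push the lens case into the corner stop

### The arm

A 7-joint arm with a two-finger parallel gripper is mounted at the origin on a cart in front of the work surface, level with it; the furniture and walls round the work are solid. World frame = base frame: x ahead of the robot, y to its left, z up, the work surface at z = 0. Lengths are in m, angles in rad, forces in N, time in s.
With the tool pointing down it reaches from about 0.425 to 0.925 m from the base axis. Payload 6.8 kg.
Tool frame: the origin (TCP) lies at the very end of the fingers, on their centre line; the grasp point (between the pads) lies 19 mm behind it; z points along the fingers, y is the line along which they close (so a half turn about z gives the same grasp; the last joint's range is limited). The gripper opens to 85 mm and grips with 20 to 120 N. Pads are 22 mm wide; open, the fingers measure 114 mm over their backs; the gripper's body (76 mm by 85 mm) begins 54 mm behind the grasp point. The pads swing forward as they close: fully open they stand 13 mm farther back than shut.
Start: joints at [-1.319, 0.477, 0.022, 1.555, -0.011, 1.109, -0.083], TCP at [0.238, 0.632, 0.231] pointing down, gripper open.
Joint ranges: [-2.96, 2.96], [-0.34, 2.1], [-1.41, 1.46], [0.24, 2.44], [-1.37, 4.51], [0.17, 1.92], [-2.96, 2.96]. Speed limits (rad/s): [2.39, 2.39, 3.14, 3.14, 3.14, 3.14, 3.14].

### API

Orientations are given as a rotation vector (axis times angle).
In Python, from bench import r gives the robot as it stands.
- The arm moves only by the tool play_rows, never from a script. Its argument "targets" is text: rows parted by semicolons, each of 5 numbers parted by spaces: the closure, from -1 (fully open) to 1 (shut), then the shift along the tool's x, y, z in m, then the turn about the tool's z in rad. In form: gripper dx dy dz spin; .... A call has 1 to 8 rows; each row is the pose to reach, as a shift and turn from the pose commanded when the call began, along the tool's axes at that moment; what a row does not reach only later rows make up. A row lasts 1/12 s, in which the tool goes at most 41.7 mm and 7.16 degrees, less where a joint would pass 70% of its speed; a pose out of reach is approached as far as the arm can. A call with a gripper value outside its range is refused whole. The fingers move at their own pace and stop on an object; "squeeze" is the grip in N (left out, the last holds). Time passes only in rows, so rows that repeat a pose let the fingers close. It gives the time, the measured TCP pose, the force, the opening and the grip force at its end, in the units of the state.
- r.get_obs(): the state, without advancing time (a new reading comes with each control period).
- r.grab_frame(name): name is "scene" or "top" or "wrist"; returns the picture (480x640x3 uint8, red, green, blue); there is no depth.
- r.camera_info(name): a dict with "fov_y" (degrees; the focal length in pixels is half the picture's height over the tangent of half this angle, whatever the lens; pixels are square), "cx", "cy" (the principal point, pixels), "position" and "rotation" of the camera in the world. Camera axes: x right, y down, z forward; pixel columns grow to the right and rows downward; lengths in m; the calibration is good to about 2 mm. A picture is of the moment at which its call begins: read the wrist's pose just before it. camera_info takes no time and is no camera call; for the wrist camera it gives the pose at the moment of the call.
- r.hand_in(): hands the job in; it is judged then, once.
The state is a dict: "clock": time; "joints": joint angles; "qvel": joint speeds; "tau": joint torques, N m; "tcp_pos": TCP position; "orientation": TCP orientation; "contact_force": force on the tool from outside, world axes, zero at the start; "moment": the same for the moment, N m; "grip_width": finger opening in m; "gripper_force": force on a finger pad.
Only numpy, scipy, OpenCV 4.12 (cv2) and the standard library are available. Lean on these libraries where they do the work, as an engineer would, in place of code of your own. Each camera call takes 0.05 s, during which the arm holds its last target. There are 200 camera calls.

### The job

Push the black lens case along the bench into the inner corner of the bolted-down stop, so that its hinged long side lies flush along the long rail and its left end sits against the short rail. Only push it with the fingers: do not pick it up or tip it, do not shift the small things lying around it, and leave it there with the hand clear.

Things in the scene. Friction and masses are not known exactly. Their poses are not given: they have to be found in the camera images.
- case: closed black lens case, a flat box 100 x 150 mm, 42 mm high (106 over catches and hinges), about 0.28 kg, loose; slides with 1 to 3 N. Origin: centre of its underside. x points to the hinged long side (50 mm off), which starts facing the long rail; the catches are on its other long side, towards the robot; y along its length (ends at +-75 mm), z up. The lid stays shut
- corner_stop: fixed L-shaped stop of two aluminium rails 20 mm wide and high (screw heads 5 mm more). Origin: inner corner at bench level. Long rail: from the corner 320 mm along -y (to the robot's right), inner face x = 0. Short rail: from the corner 90 mm along -x (towards the robot), inner face y = 0. The case starts inside the L; home, its origin is at x = -50, y = -75 mm here, axes parallel
- caliper: a digital caliper 70x225x17 mm lying behind the long rail, loose, to be left alone. Origin: centre of its underside
- fork_clamp: a small steel clamping fork 38x68x16 mm lying beyond the right end of the working area, loose, to be left alone. Origin: centre of its underside
- lens_mount: a black lens ring with a lug 50x59x11 mm lying flat to the left of the short rail, loose, to be left alone. Origin: centre of its underside
- post: a steel post 13 mm in diameter, 75 mm tall, standing behind the corner, loose, to be left alone. Origin: centre of its underside

How it is judged:
By the outcome, as a careful person would: the job done as asked, in the order asked, and still so for the second after the job is handed in, with the robot touching nothing.
It also fails if it takes over 64 s, if anything falls off the work surface, if the arm or the gripper's body presses on something with over 40 N, if the wrist force passes 120 N, or if a joint passes its speed limit or range.

## Working session

There is one attempt and no reset: what is moved stays moved. The work goes in short steps, Python scripts to look and compute and a tool call to move; the robot and the scene stay as the last step left them, time stands still between calls to the robot, and variables do not carry over. Pictures are saved under pics/ and viewed, at most 10 in all, crops included, and the job is handed in when it is done.

Besides the shell and the picture viewer there is one more tool, called after ">>>" as name(argument=value, ...), one argument or row to a line, values as JSON. play_rows: Moves the arm, as the interface text tells. Its arguments: {"type":"object","properties":{"targets":{"type":"string"},"squeeze":{"type":"number"}},"required":["targets"]}

```bash
mkdir -p pics; python3 - <<'E'
from bench import r
import cv2
o=r.get_obs();print(o['clock'],o['tcp_pos'],o['orientation'],o['grip_width'],o['contact_force'])
for n in("top","scene"):
    print(n,r.camera_info(n)); cv2.imwrite(f"pics/{n}0.png",r.grab_frame(n)[:,:,::-1])
E
```

```text
0.0 [0.23747641 0.63120412 0.23029408] [-5.62115728e-01 -3.09070144e+00  2.95532326e-03] 0.08561049495762295 [ 0.40104354 -0.54032106  0.09000404]
top {'fov_y': 51.33873876501282, 'cx': 315.1991638332245, 'cy': 244.81106595445416, 'position': array([ 0.47240143, -0.09557882,  0.8858181 ]), 'rotation': array([-1.98513855,  2.24114916, -0.24380222])}
scene {'fov_y': 50.96157475795621, 'cx': 320.68558999525254, 'cy': 241.54093911715472, 'position': array([0.10610845, 0.57164363, 0.48637819]), 'rotation': array([-0.81905242,  2.3163008 , -1.39926539])}
```

View pics/top0.png

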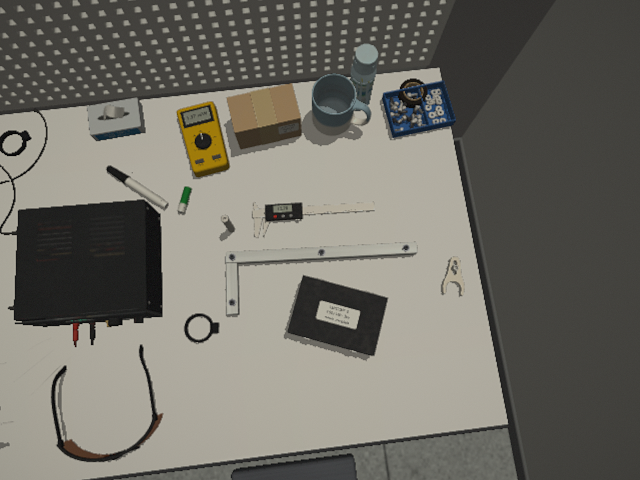

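View pics/scene0.png

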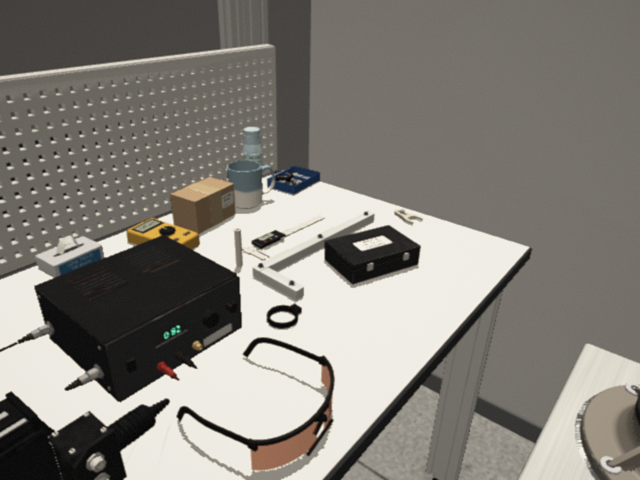

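The top view shows the L corner near (238,263), the case with top corners about (303,277), (387,294), (375,354), (289,335), and the lens ring at (200,328). I'll zoom in next.

```bash
python3 - <<'E'
import cv2
i=cv2.imread("pics/top0.png")[230:370,215:425]
cv2.imwrite("pics/crop0.png",cv2.resize(i,None,fx=3.8,fy=3.8,interpolation=cv2.INTER_CUBIC))
E
cat > h.py <<'E'
import numpy as np
from bench import r
from scipy.spatial.transform import Rotation as R
def px2w(name,uv,z,info=None):
    c=info or r.camera_info(name); f=240/np.tan(np.radians(c['fov_y']/2))
    uv=np.atleast_2d(uv).astype(float)
    d=np.c_[(uv[:,0]-c['cx'])/f,(uv[:,1]-c['cy'])/f,np.ones(len(uv))]
    d=R.from_rotvec(c['rotation']).apply(d); p=np.array(c['position'])
    return p+d*((z-p[2])/d[:,2])[:,None]
E
```

```text
(no output)
```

View pics/crop0.png

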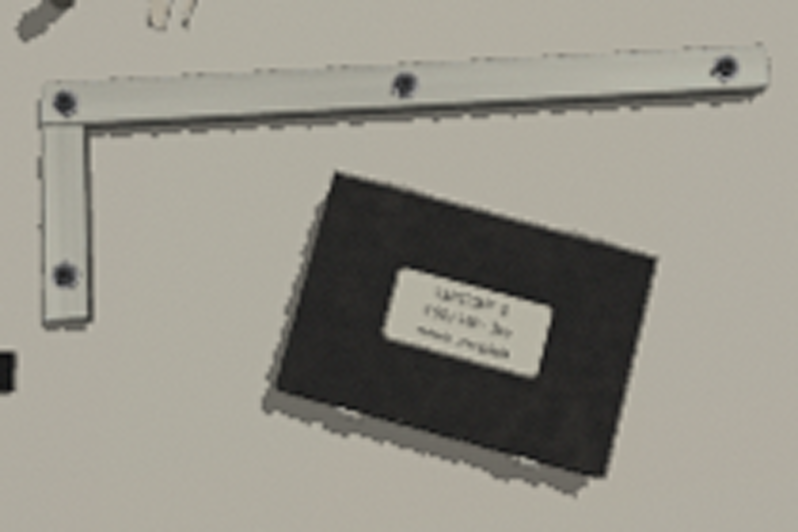

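The crop shows the rail's top inner edge running (86,124)→(765,90), the short rail's inner edge (86,124)→(90,320), and the case top corners (335,173), (656,258), (605,475), (278,390).

```bash
python3 - <<'E'
from h import *
c=lambda a:np.array(a)/3.8+[215,230]
s=px2w("top",c([[86,124],[765,90],[90,320]]),.02); k=px2w("top",c([[335,173],[656,258],[605,475],[278,390]]),.042)
print(s.round(4),k.round(4),[np.linalg.norm(k[i]-k[i-1]) for i in range(4)],np.linalg.norm(s[1]-s[0]))
e=s[0]-s[1]; yaw=np.arctan2(e[1],e[0])-np.pi/2   # stop y axis
f=k[0]-k[1]+k[3]-k[2]; ky=np.arctan2(f[1],f[0])-np.pi/2
print("stop yaw",np.degrees(yaw),"case yaw",np.degrees(ky))
M=R.from_euler('z',yaw)
print("stop frame case corners",M.inv().apply(k-s[0]).round(4),"centre",M.inv().apply(k.mean(0)-s[0]))
print("axes",M.as_matrix()[:,:2])
o=r.get_obs(); print(R.from_rotvec(o['orientation']).as_matrix().round(3))
print("lensring",M.inv().apply(px2w("top",[[219,328],[200,328]],.005)-s[0]))
E
```

```text
[[ 0.6423  0.0174  0.02  ]
 [ 0.6203 -0.2976  0.02  ]
 [ 0.5523  0.0236  0.02  ]] [[ 0.6023 -0.0944  0.042 ]
 [ 0.5471 -0.2318  0.042 ]
 [ 0.4566 -0.1955  0.042 ]
 [ 0.5099 -0.0585  0.042 ]] [np.float64(0.0990961315715824), np.float64(0.14801701014458005), np.float64(0.09757351632618862), np.float64(0.14702301316398086)] 0.3157193507628714
stop yaw -3.9981781394076323 case yaw -21.579976859822768
stop frame case corners [[-0.0321 -0.1143  0.022 ]
 [-0.0776 -0.2552  0.022 ]
 [-0.1704 -0.2253  0.022 ]
 [-0.1268 -0.0849  0.022 ]] centre [-0.10172829 -0.16991521  0.022     ]
axes [[ 0.99756627  0.06972475]
 [-0.06972475  0.99756627]
 [-0.          0.        ]]
[[-0.936  0.352 -0.   ]
 [ 0.352  0.936 -0.002]
 [-0.    -0.002 -1.   ]]
lensring [[-0.11109865  0.03670517 -0.015     ]
 [-0.10939878  0.06969838 -0.015     ]]
```

```bash
cat >> h.py <<'E'
C=np.array([.6423,.0174,0]); M=R.from_euler('z',-4.0,degrees=True)
def go(p,yaw_y=None,stop=True):
    "tool shift + spin to reach p (stop frame), tool y at yaw_y deg in world"
    o=r.get_obs(); T=R.from_rotvec(o['orientation']); p=np.array(p,float)
    w=C+M.apply(p) if stop else p
    y=T.as_matrix()[:,1]; a=np.degrees(np.arctan2(y[1],y[0]))
    sp=0 if yaw_y is None else -np.radians((yaw_y-a+90)%180-90)
    print("world",w.round(3),"shift",T.inv().apply(w-o['tcp_pos']).round(4),"spin",round(sp,3))
def st():
    o=r.get_obs(); print(round(o['clock'],2),"stopframe",M.inv().apply(o['tcp_pos']-C).round(4),"F",M.inv().apply(o['contact_force']).round(1),"q",np.round(o['joints'],2),'w',o['grip_width'])
E
python3 -c "
from h import *
go([.48,.25,.22],86,False); go([-.205,-.162,.12],86)"
```

```text
world [0.48 0.25 0.22] shift [-0.3612 -0.2715  0.0109] spin -0.29
world [ 0.426 -0.13   0.12 ] shift [-0.4449 -0.6457  0.1115] spin -0.29
```

>>> play_rows(
  targets="-1 -0.045 -0.034 0.001 -0.04;-1 -0.09 -0.068 0.002 -0.08;-1 -0.135 -0.102 0.003 -0.12;-1 -0.18 -0.136 0.004 -0.16;-1 -0.225 -0.17 0.005 -0.2;-1 -0.27 -0.204 0.006 -0.24;-1 -0.31 -0.235 0.008 -0.29;-1 -0.361 -0.27 0.01 -0.29",
)

```text
clock: 0.77
tcp_pos: [0.4166, 0.3482, 0.2244]
orientation: [-0.105, -3.14, 0.0]
contact_force: [1.5, 0.6, -0.2]
grip_width: 0.0853
gripper_force: 0.0
```

```bash
python3 -c "
from h import *
st();go([-.205,-.162,.12],86)"
```

```text
0.77 stopframe [-0.2482  0.3143  0.2244] F [ 1.4  0.7 -0.2] q [-0.86  0.27  0.06  1.88 -0.02  0.99  0.71] w 0.08534305149402517
world [ 0.426 -0.13   0.12 ] shift [-0.0419 -0.4764  0.1045] spin 0.003
```

>>> play_rows(
  targets="-1 -0.02 -0.035 0 0;-1 -0.04 -0.07 0 0;-1 -0.06 -0.105 0 0;-1 -0.06 -0.145 0 0;-1 -0.06 -0.185 0 0;-1 -0.06 -0.225 0 0;-1 -0.06 -0.265 0 0;-1 -0.06 -0.3 0 0",
)

```text
clock: 1.43
tcp_pos: [0.4542, 0.0442, 0.2244]
orientation: [-0.112, -3.139, 0.0]
contact_force: [0.2, -0.7, 0.0]
grip_width: 0.0856
gripper_force: 0.0
```

```bash
python3 -c "
from h import *
st();go([-.205,-.162,.12],86)"
```

```text
1.43 stopframe [-0.1895  0.0136  0.2244] F [ 0.3 -0.7  0. ] q [-0.46  0.12  0.25  2.08 -0.03  0.95  1.3 ] w 0.08561142334872496
world [ 0.426 -0.13   0.12 ] shift [ 0.0152 -0.1756  0.1045] spin -0.001
```

>>> play_rows(
  targets="-1 0.005 -0.035 0.01 0;-1 0.015 -0.07 0.02 0;-1 0.015 -0.105 0.04 0;-1 0.015 -0.14 0.06 0;-1 0.015 -0.175 0.08 0;-1 0.015 -0.175 0.105 0;-1 0.015 -0.175 0.105 0;-1 0.015 -0.175 0.105 0",
)

```text
clock: 2.1
tcp_pos: [0.4267, -0.1263, 0.1189]
orientation: [-0.11, -3.136, -0.0]
contact_force: [0.4, 0.5, 0.8]
grip_width: 0.0855
gripper_force: 0.0
```

```bash
python3 -c "
from h import *
st();go([-.205,-.162,.012],86)"
```

```text
2.1 stopframe [-0.205  -0.1584  0.1189] F [0.4 0.5 0.8] q [-0.17  0.27  0.36  2.21 -0.15  0.69  1.8 ] w 0.08545694387825205
world [ 0.426 -0.13   0.012] shift [-0.0004 -0.0036  0.1069] spin -0.001
```

>>> play_rows(
  targets="-1 0 -0.003 0.03 0;-1 0 -0.003 0.06 0;-1 0 -0.003 0.08 0;-1 0 -0.003 0.095 0;-1 0 -0.003 0.105 0;-1 0 -0.003 0.112 0;-1 0 -0.003 0.112 0;-1 0 -0.003 0.112 0",
)

```text
clock: 2.77
tcp_pos: [0.4284, -0.1292, 0.0083]
orientation: [0.109, 3.139, 0.0]
contact_force: [0.7, -1.1, 0.6]
grip_width: 0.0852
gripper_force: 0.0
```

```bash
python3 -c "
from h import *
import cv2
st();cv2.imwrite('pics/s1.png',r.grab_frame('scene')[190:340,220:460,::-1].repeat(3,0).repeat(3,1))"
```

```text
2.77 stopframe [-0.2031 -0.1612  0.0083] F [ 0.8 -1.1  0.6] q [-0.05  0.5   0.25  2.26 -0.3   0.42  1.94] w 0.0851973921888479
```

View pics/s1.png

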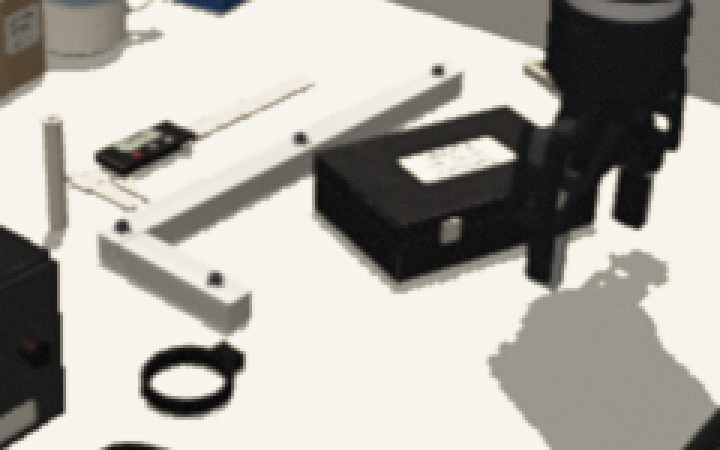

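The picture shows the hand in front of the catch side, with finger tips close to the bench at (545,285) and (630,225). Nothing is touched yet. I'll push along stop +x.

>>> play_rows(
  targets="-1 -0.006 0 0 0;-1 -0.012 0 0 0;-1 -0.018 0 0 0;-1 -0.022 0 0 0;-1 -0.026 0 0 0;-1 -0.03 0 0 0;-1 -0.034 0 0 0;-1 -0.038 0 0 0",
)

```text
clock: 3.48
tcp_pos: [0.4654, -0.1324, 0.0074]
orientation: [-0.11, -3.139, -0.0]
contact_force: [-1.2, 0.9, 0.2]
grip_width: 0.0857
gripper_force: 0.5
```

>>> play_rows(
  targets="-1 -0.004 0 0 0;-1 -0.008 0 0 0;-1 -0.012 0 0 0;-1 -0.016 0 0 0;-1 -0.02 0 0 0;-1 -0.024 0 0 0;-1 -0.027 0 0 0;-1 -0.03 0 0 0",
)

```text
clock: 4.15
tcp_pos: [0.4959, -0.1344, 0.0076]
orientation: [-0.11, -3.14, -0.0]
contact_force: [-0.6, -1.1, 0.7]
grip_width: 0.0852
gripper_force: 0.6
```

```bash
python3 -c "
from h import *
import cv2
st();cv2.imwrite('pics/t1.png',cv2.resize(r.grab_frame('top')[230:370,215:425,::-1],None,fx=3.8,fy=3.8,interpolation=2))"
```

```text
4.15 stopframe [-0.1355 -0.1616  0.0076] F [-0.6 -1.2  0.7] q [-0.07  0.57  0.26  2.11 -0.29  0.5   1.92] w 0.0852189694230016
```

View pics/t1.png

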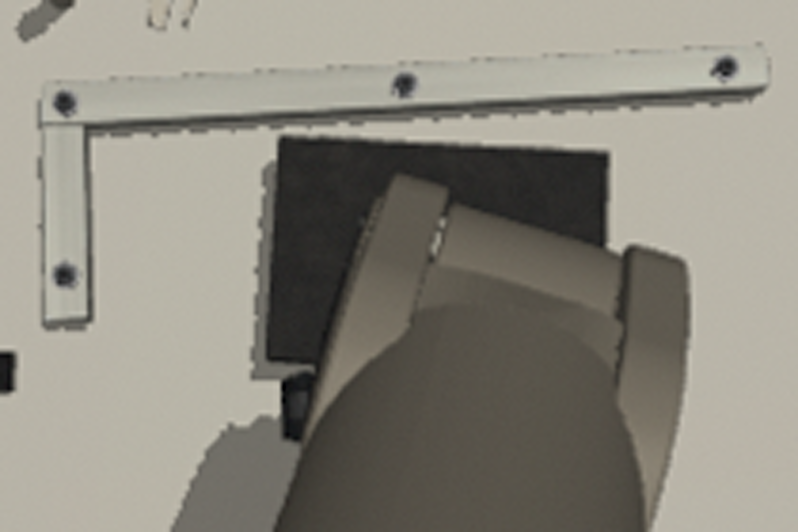

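The case is now nearly parallel to the rail (far edge (280,138)–(608,152)), with about 10 mm of gap left. I'll keep pushing to flush.

>>> play_rows(
  targets="-1 -0.003 0 0 0;-1 -0.006 0 0 0;-1 -0.009 0 0 0;-1 -0.012 0 0 0;-1 -0.015 0 0 0;-1 -0.017 0 0 0;-1 -0.019 0 0 0;-1 -0.021 0 0 0",
)

```text
clock: 4.87
tcp_pos: [0.5163, -0.1357, 0.0076]
orientation: [-0.109, -3.139, -0.0]
contact_force: [-1.9, 0.7, 0.8]
grip_width: 0.0854
gripper_force: 1.1
```

>>> play_rows(
  targets="-1 -0.001 0 0 0;-1 -0.002 0 0 0;-1 -0.003 0 0 0;-1 -0.003 0 0 0",
)

```text
clock: 5.2
tcp_pos: [0.5197, -0.136, 0.0076]
orientation: [0.109, 3.139, -0.0]
contact_force: [-0.0, 0.0, -0.4]
grip_width: 0.0851
gripper_force: 0.4
```

```bash
python3 -c "
from h import *
st()"
```

```text
5.2 stopframe [-0.1116 -0.1615  0.0076] F [-0.   0.  -0.4] q [-0.07  0.59  0.27  2.05 -0.29  0.53  1.91] w 0.08508806347487165
```

>>> play_rows(
  targets="-1 -0.001 0 0 0;-1 -0.002 0 0 0;-1 -0.003 0 0 0;-1 -0.003 0 0 0;-1 -0.003 0 0 0",
)

```text
clock: 5.62
tcp_pos: [0.5225, -0.1363, 0.0076]
orientation: [0.109, 3.14, -0.0]
contact_force: [-1.5, -0.8, -0.3]
grip_width: 0.0852
gripper_force: 0.6
```

```bash
python3 -c "
from h import *
import cv2
st();i=r.grab_frame('top')[:,:,::-1];print(i.shape);cv2.imwrite('pics/t2.png',cv2.resize(i[230:330,215:425],None,fx=3.8,fy=3.8,interpolation=2))"
```

```text
5.62 stopframe [-0.1088 -0.1616  0.0076] F [-1.5 -0.9 -0.3] q [-0.07  0.6   0.27  2.04 -0.29  0.54  1.91] w 0.08520552053996713
(480, 640, 3)
```

View pics/t2.png

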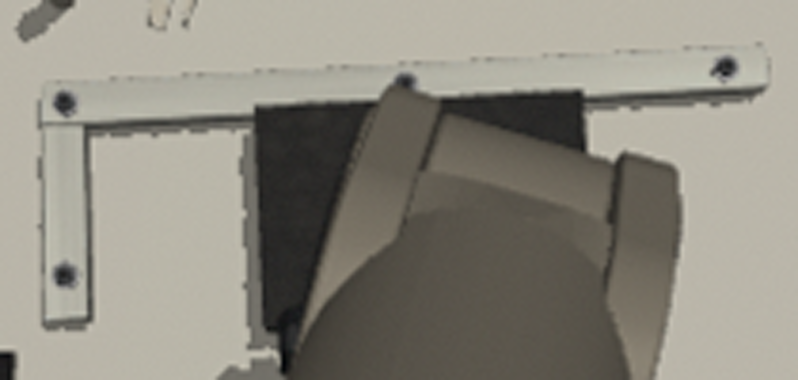

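The case's far top edge is now at (255,106)–(583,92), close to parallel with the rail. I'll compute the remaining gap.

```bash
python3 -c "
from h import *
c=lambda a:np.array(a)/3.8+[215,230]
k=px2w('top',c([[255,106],[583,92]]),.042);print(M.inv().apply(k-C).round(4))"
```

```text
[[ 0.0003 -0.0796  0.042 ]
 [-0.0008 -0.2283  0.042 ]]
```

>>> play_rows(
  targets="-1 -0.001 0 0 0;-1 -0.002 0 0 0;-1 -0.002 0 0 0;-1 -0.002 0 0 0",
)

```text
clock: 6.0
tcp_pos: [0.5226, -0.1362, 0.0073]
orientation: [-0.109, -3.136, -0.001]
contact_force: [-6.2, 0.4, 3.6]
grip_width: 0.0854
gripper_force: 3.1
```

>>> play_rows(
  targets="-1 0.015 0 0 0;-1 0.03 0 0 0;-1 0.035 0 -0.02 0;-1 0.035 0 -0.05 0;-1 0.035 0 -0.08 0;0 0.035 -0.03 -0.11 0.12;0 0.035 -0.06 -0.11 0.24;0 0.035 -0.1 -0.11 0.36",
)

```text
clock: 6.67
tcp_pos: [0.4855, -0.2331, 0.1202]
orientation: [0.671, 3.063, 0.002]
contact_force: [0.6, 0.9, -1.0]
grip_width: 0.0519
gripper_force: 0.0
```

```bash
python3 -c "
from h import *
st();go([-.052,-.27,.1],-4)"
```

```text
6.67 stopframe [-0.1389 -0.2609  0.1202] F [ 0.6  1.  -1. ] q [-0.04  0.42  0.46  2.01 -0.27  0.76  1.73] w 0.05185579472621869
world [ 0.572 -0.248  0.1  ] shift [-0.0844  0.0221  0.0207] spin 1.21
```

>>> play_rows(
  targets="0 -0.02 0 0 0.12;0 -0.04 0.01 0 0.24;0 -0.06 0.02 0 0.36;0 -0.084 0.022 0 0.48;0 -0.084 0.022 0 0.6;0 -0.084 0.022 0 0.72;0 -0.084 0.022 0 0.84;0 -0.084 0.022 0 0.96",
)

```text
clock: 7.33
tcp_pos: [0.5689, -0.2488, 0.1177]
orientation: [2.017, 2.406, 0.001]
contact_force: [-0.2, 0.4, -0.2]
grip_width: 0.0429
gripper_force: 0.0
```

>>> play_rows(
  targets="0 0 0 0.01 0.12;0 0 0 0.02 0.24;0 0 0 0.02 0.24;0 0 0 0.02 0.24",
)

```text
clock: 7.67
tcp_pos: [0.5683, -0.2485, 0.0973]
orientation: [-2.282, -2.159, 0.001]
contact_force: [-0.2, -0.2, 0.5]
grip_width: 0.0428
gripper_force: 0.0
```

```bash
python3 -c "
from h import *
st();go([-.052,-.27,.01],-4)"
```

```text
7.67 stopframe [-0.0553 -0.2704  0.0973] F [-0.2 -0.2  0.5] q [-0.21  0.66  0.73  1.84 -0.56  0.87  0.75] w 0.042764335990776295
world [ 0.572 -0.248  0.01 ] shift [0.0004 0.0034 0.0873] spin 0.015
```

>>> play_rows(
  targets="0 0 0.002 0.03 0.015;0 0 0.002 0.055 0.015;0 0 0.002 0.07 0.015;0 0 0.002 0.08 0.015;0 0 0.002 0.087 0.015;0 0 0.002 0.087 0.015;0 0 0.002 0.087 0.015",
)

```text
clock: 8.25
tcp_pos: [0.5705, -0.2493, 0.0113]
orientation: [2.301, 2.138, 0.0]
contact_force: [-0.8, -0.3, 0.7]
grip_width: 0.0426
gripper_force: 0.0
```

>>> play_rows(
  targets="0 0.006 0 0 0;0 0.012 0 0 0;0 0.018 0 0 0;0 0.024 0 0 0;0 0.029 0 0 0;0 0.034 0 0 0;0 0.039 0 0 0;0 0.044 0 0 0",
)

```text
clock: 8.92
tcp_pos: [0.5732, -0.2052, 0.0108]
orientation: [2.302, 2.137, -0.001]
contact_force: [-1.3, -2.2, 1.1]
grip_width: 0.0426
gripper_force: 1.2
```

>>> play_rows(
  targets="0 0.005 0 0 0;0 0.01 0 0 0;0 0.015 0 0 0;0 0.02 0 0 0;0 0.025 0 0 0;0 0.03 0 0 0;0 0.035 0 0 0;0 0.039 0 0 0",
)

```text
clock: 9.58
tcp_pos: [0.5763, -0.1653, 0.0105]
orientation: [-2.302, -2.138, -0.0]
contact_force: [-0.6, -2.3, 1.8]
grip_width: 0.0428
gripper_force: 1.2
```

```bash
python3 -c "
from h import *
st()"
```

```text
9.58 stopframe [-0.0531 -0.1868  0.0105] F [-0.4 -2.4  1.8] q [-0.29  0.75  0.64  1.92 -0.68  0.71  0.69] w 0.042804579988037036
```

>>> play_rows(
  targets="0 0.004 0 0 0;0 0.008 0 0 0;0 0.012 0 0 0;0 0.016 0 0 0;0 0.019 0 0 0;0 0.021 0 0 0;0 0.022 0 0 0;0 0.023 0 0 0",
)

```text
clock: 10.25
tcp_pos: [0.5779, -0.1429, 0.0105]
orientation: [-2.302, -2.138, 0.0]
contact_force: [-1.4, -2.5, 0.2]
grip_width: 0.0427
gripper_force: 0.8
```

>>> play_rows(
  targets="0 0.001 0 0 0;0 0.002 0 0 0;0 0.003 0 0 0;0 0.003 0 0 0",
)

```text
clock: 10.58
tcp_pos: [0.5781, -0.1398, 0.0105]
orientation: [-2.302, -2.138, -0.0]
contact_force: [-0.3, -1.0, 0.3]
grip_width: 0.043
gripper_force: 0.4
```

```bash
python3 -c "
from h import *
st()"
```

```text
10.58 stopframe [-0.053  -0.1613  0.0105] F [-0.2 -1.1  0.3] q [-0.33  0.74  0.64  1.93 -0.68  0.7   0.65] w 0.042966870231119565
```

>>> play_rows(
  targets="0 0.001 0 0 0;0 0.002 0 0 0;0 0.002 0 0 0;0 0.002 0 0 0",
)

```text
clock: 10.92
tcp_pos: [0.5783, -0.139, 0.0107]
orientation: [2.302, 2.136, -0.001]
contact_force: [-1.6, -4.7, -0.0]
grip_width: 0.0425
gripper_force: 2.4
```

>>> play_rows(
  targets="0 0.001 0 0 0;0 0.001 0 0 0;0 0.001 0 0 0",
)

```text
clock: 11.17
tcp_pos: [0.5782, -0.139, 0.0109]
orientation: [2.302, 2.135, -0.002]
contact_force: [-0.3, -8.3, -0.4]
grip_width: 0.0428
gripper_force: 3.5
```

It has seated against the short rail at 8 N. I'll back off and raise the hand clear.

>>> play_rows(
  targets="0 -0.01 0 0 0;0 -0.03 0 0 0;0 -0.05 0 0 0;0 -0.07 0 0 0;0 -0.075 0 -0.04 0;0 -0.08 0 -0.08 0;0 -0.08 0 -0.11 0;0 -0.08 0 -0.11 0",
)

```text
clock: 11.83
tcp_pos: [0.5758, -0.219, 0.1267]
orientation: [2.298, 2.131, 0.009]
contact_force: [-0.1, -0.8, -0.0]
grip_width: 0.0427
gripper_force: 0.0
```

>>> play_rows(
  targets="0 -0.02 0 0 0;0 -0.04 0 0 0;0 -0.06 0 0 0;0 -0.08 -0.02 0 0;0 -0.08 -0.02 0 0",
)

```text
clock: 12.25
tcp_pos: [0.5423, -0.2997, 0.1208]
orientation: [-2.309, -2.13, 0.003]
contact_force: [-1.3, -1.5, 0.5]
grip_width: 0.0426
gripper_force: 0.0
```

```bash
python3 -c "
from h import *
import cv2
st();i=r.grab_frame('top')[:,:,::-1];cv2.imwrite('pics/t3.png',cv2.resize(i[230:370,190:400],None,fx=3.8,fy=3.8,interpolation=2))"
```

```text
12.25 stopframe [-0.0777 -0.3233  0.1208] F [-1.1 -1.6  0.5] q [-0.14  0.63  0.77  1.83 -0.54  0.91  0.8 ] w 0.04263169145980109
```

View pics/t3.png

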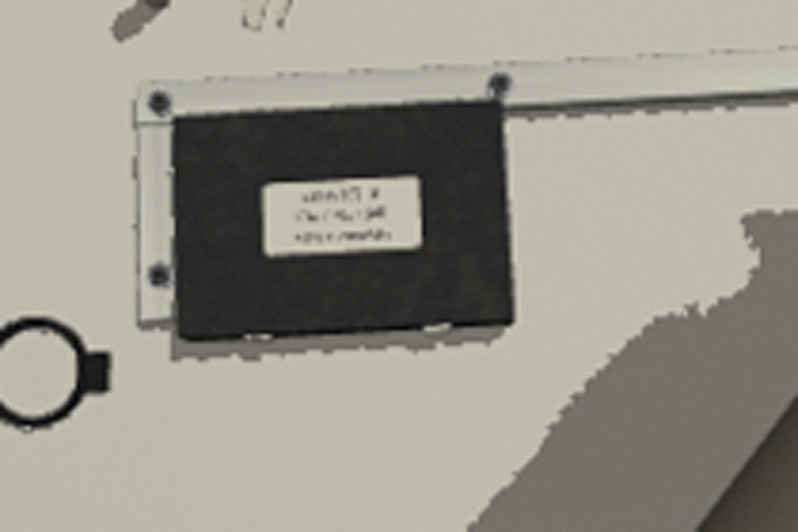

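The case sits in the corner with top corners (174,117), (502,100), (513,321), (180,338). The ring at (30,370) and the post and caliper haven't moved.

```bash
python3 -c "
from h import *
c=lambda a:np.array(a)/3.8+[190,230]
k=px2w('top',c([[174,117],[502,100],[513,321],[180,338]]),.042);q=M.inv().apply(k-C);print(q.round(4),q.mean(0))
for a,b in((0,1),(3,2)):
  d=q[a]-q[b];print(np.degrees(np.arctan2(-d[0],d[1])))
s=px2w('top',c([[502,106],[798,90]]),.02);print(M.inv().apply(s-C))"
```

```text
[[-7.000e-04 -1.000e-04  4.200e-02]
 [-4.000e-04 -1.484e-01  4.200e-02]
 [-9.990e-02 -1.479e-01  4.200e-02]
 [-9.980e-02 -9.000e-04  4.200e-02]] [-0.05021955 -0.07432093  0.042     ]
0.10758223656649363
-0.039439407741027666
[[ 0.00092996 -0.14888964  0.02      ]
 [ 0.00149348 -0.28688611  0.02      ]]
```

The case is within about 1 mm of home. I'll do one confirming press toward the long rail.

```bash
python3 -c "
from h import *
go([-.15,-.076,.12],86)"
```

```text
world [ 0.487 -0.048  0.12 ] shift [ 0.2442 -0.0763  0.0008] spin 1.561
```

>>> play_rows(
  targets="-1 0.02 -0.01 0 -0.12;-1 0.04 -0.03 0 -0.24;-1 0.06 -0.05 0 -0.36;-1 0.09 -0.076 0 -0.48;-1 0.12 -0.076 0 -0.6;-1 0.15 -0.076 0 -0.72;-1 0.18 -0.076 0 -0.84;-1 0.21 -0.076 0 -0.96",
)

```text
clock: 12.97
tcp_pos: [0.4864, -0.0772, 0.1208]
orientation: [-1.044, -2.963, -0.003]
contact_force: [0.1, -0.6, -0.2]
grip_width: 0.0852
gripper_force: 0.0
```

```bash
python3 -c "
from h import *
st();go([-.15,-.076,.12],86)"
```

```text
12.97 stopframe [-0.1489 -0.1052  0.1208] F [ 0.1 -0.6 -0.2] q [-0.43  0.37  0.56  2.11 -0.29  0.73  1.21] w 0.08520350597425187
world [ 0.487 -0.048  0.12 ] shift [0.0176 0.0234 0.0009] spin -0.608
```

>>> play_rows(
  targets="-1 0.005 0.008 0 -0.12;-1 0.01 0.016 0 -0.24;-1 0.017 0.023 0 -0.36;-1 0.017 0.023 0 -0.48;-1 0.017 0.023 0 -0.6;-1 0.017 0.023 0 -0.608;-1 0.017 0.023 0 -0.608",
)

```text
clock: 13.55
tcp_pos: [0.4878, -0.0507, 0.1206]
orientation: [-0.124, -3.139, -0.002]
contact_force: [-0.1, 0.6, -0.2]
grip_width: 0.0857
gripper_force: 0.0
```

```bash
python3 -c "
from h import *
st();go([-.14,-.076,.009],86)"
```

```text
13.55 stopframe [-0.1494 -0.0787  0.1206] F [-0.1  0.6 -0.2] q [-0.36  0.34  0.41  2.11 -0.2   0.72  1.67] w 0.08567882314021094
world [ 0.497 -0.049  0.009] shift [-0.0094  0.0026  0.1116] spin -0.009
```

>>> play_rows(
  targets="-1 0 0.002 0.03 -0.009;-1 0 0.002 0.06 -0.009;-1 0 0.002 0.08 -0.009;-1 0 0.002 0.095 -0.009;-1 0 0.002 0.105 -0.009;-1 0 0.002 0.111 -0.009;-1 0 0.002 0.111 -0.009;-1 0 0.002 0.111 -0.009",
)

```text
clock: 14.22
tcp_pos: [0.4882, -0.0496, 0.0099]
orientation: [0.108, 3.139, 0.0]
contact_force: [0.7, -0.3, -0.1]
grip_width: 0.0852
gripper_force: 0.0
```

>>> play_rows(
  targets="-1 -0.006 0 0 0;-1 -0.012 0 0 0;-1 -0.018 0 0 0;-1 -0.024 0 0 0;-1 -0.03 0 0 0;-1 -0.033 0 0 0;-1 -0.035 0 0 0;-1 -0.037 0 0 0",
)

```text
clock: 14.88
tcp_pos: [0.5249, -0.0521, 0.0095]
orientation: [-0.107, -3.139, 0.0]
contact_force: [0.1, -0.4, 0.3]
grip_width: 0.0856
gripper_force: 0.0
```

```bash
python3 -c "
from h import *
st()"
```

```text
14.88 stopframe [-0.1123 -0.0776  0.0095] F [ 0.1 -0.4  0.3] q [-0.25  0.58  0.3   2.07 -0.33  0.53  1.78] w 0.08557126988796265
```

>>> play_rows(
  targets="-1 -0.001 0 0 0;-1 -0.002 0 0 0;-1 -0.003 0 0 0;-1 -0.004 0 0 0;-1 -0.004 0 0 0;-1 -0.004 0 0 0",
)

```text
clock: 15.38
tcp_pos: [0.5283, -0.0523, 0.0095]
orientation: [-0.106, -3.139, -0.0]
contact_force: [-2.0, 0.5, 0.5]
grip_width: 0.0858
gripper_force: 0.7
```

>>> play_rows(
  targets="-1 -0.001 0 0 0;-1 -0.002 0 0 0;-1 -0.002 0 0 0;-1 -0.002 0 0 0",
)

```text
clock: 15.72
tcp_pos: [0.5283, -0.0522, 0.0092]
orientation: [-0.105, -3.135, -0.001]
contact_force: [-5.6, 0.9, 4.3]
grip_width: 0.0855
gripper_force: 3.4
```

It stalled at once, so it's flush. I'll retreat, look once more, then hand in.

>>> play_rows(
  targets="-1 0.015 0 0 0;-1 0.035 0 0 0;-1 0.05 0 0 0;-1 0.05 0 -0.03 0;-1 0.05 0 -0.07 0;-1 0.05 0 -0.11 0;-1 0.05 0 -0.15 0;-1 0.05 0 -0.15 0",
)

```text
clock: 16.38
tcp_pos: [0.4858, -0.0497, 0.1666]
orientation: [0.108, 3.127, 0.003]
contact_force: [0.8, 0.3, -0.4]
grip_width: 0.0851
gripper_force: 0.0
```

>>> play_rows(
  targets="-1 0 -0.04 0 0;-1 0 -0.08 0 0;-1 0 -0.12 0 0;-1 0 -0.16 0 0;-1 0 -0.2 0 0;-1 0 -0.22 0 0;-1 0 -0.22 0 0;-1 0 -0.22 0 0",
)

```text
clock: 17.05
tcp_pos: [0.4658, -0.27, 0.1596]
orientation: [0.112, 3.139, -0.001]
contact_force: [0.4, -0.0, -1.4]
grip_width: 0.0853
gripper_force: 0.0
```

```bash
python3 -c "
from h import *
import cv2
st();i=r.grab_frame('top')[:,:,::-1];cv2.imwrite('pics/t4.png',cv2.resize(i[190:350,170:480],None,fx=2.5,fy=2.5,interpolation=2))"
```

```text
17.05 stopframe [-0.156  -0.299   0.1596] F [ 0.4 -0.  -1.4] q [-0.    0.37  0.51  1.98 -0.24  0.85  2.14] w 0.08527020783656036
```

View pics/t4.png

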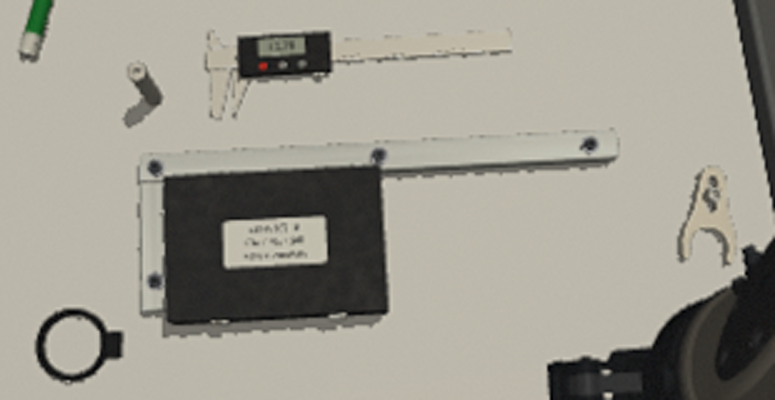

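The case is square in the corner, with its corner at (164,177). The ring, post, caliper and fork are untouched and the hand is clear.

```bash
python3 -c "
from bench import r
print(r.hand_in())"
```

```text
the job is handed in; nothing more can be done
None
```

The lens case is in the inner corner, flush along the long rail and against the short rail to within about 1 mm; the small things around it have not moved, the hand is clear, and the job was handed in at about 17 s.

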